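# Dock a circuit module on the test fixture with the power isolated

## Robot

A 6-joint arm with a two-finger parallel gripper is mounted at the origin on the work surface. World frame = base frame: x ahead of the robot, y to its left, z up, the work surface at z = 0. Lengths are in m, angles in rad, forces in N, time in s.
With the tool pointing down it reaches from about 0.275 to 0.875 m from the base axis. Payload 12.5 kg.
Tool frame: the origin (TCP) lies on the centre line of the jaws, within the pads' length; the fingertips stand r.finger_overhang ahead of it and the grasp point (between the pads) lies 3 mm ahead of it (r.finger_overhang is the distance from the TCP to the fingertips, in m); z points along the fingers, y is the line along which they close (so a half turn about z gives the same grasp; the last joint's range is limited). The gripper opens to 85 mm and grips with 20 to 120 N. Pads are 22 mm wide; open, the fingers measure 114 mm over their backs; the gripper's body (76 mm by 85 mm) begins 54 mm behind the grasp point. The pads swing forward as they close: fully open they stand 13 mm farther back than shut.
Start: joints at [1.113, 0.351, 1.652, -0, 1.139, -0.085], TCP at [0.2, 0.512, 0.253] pointing down, gripper open.
Joint ranges: [-2.75, 2.75], [-0.79, 2.1], [0.01, 2.65], [-1.57, 4.71], [0.07, 3.14], [-2.87, 2.87]. Speed limits (rad/s): [2.22, 2.22, 2.79, 3.14, 3.14, 3.14].

## Interface

Orientations are given as a unit quaternion [x, y, z, w].
In Python, from cell import r, optics gives the robot as it stands. The module is installed in compiled form; this text tells all that it offers. Calls block until the motion is done:
- r.move_to(position, orientation): joint-space move of the TCP to a pose.
- r.move_linear(position, rot=None, vel=0.15): straight line of the TCP; rot=None keeps the orientation; vel is the mean speed in m/s.
- r.set_joints(angles): joint-space move.
- r.set_gripper(opening, squeeze=None): opening from 0.0 (shut) to 1.0 (fully open); squeeze is the grip in N (None keeps the last); returns when the fingers have stopped.
- r.sleep(seconds).
- r.inverse_kinematics(position, orientation): joint angles nearest the present ones, or None.
- optics.get_image(name): name is "scene" or "top" or "wrist"; returns a dict with "pixels" (480x640x3 uint8, red, green, blue), "depth" (480x640 float32, m along the optical axis (not along the pixel's ray), 0 where there is no reading), "fx", "fy", "cx", "cy" (pixels), "camera_from_world" (4x4, takes a point from world to camera coordinates); the wrist camera has in their place "mount" (4x4, takes a point from camera to tool coordinates, whose origin is the TCP and whose axes are the flange's). Camera axes: x right, y down, z forward; pixel columns grow to the right and rows downward; lengths in m; the calibration is good to about 2 mm. The wrist camera is an equidistant fisheye: a pixel r from the principal point sees the ray r / f radians off the axis. A picture is of the moment at which its call begins: read the wrist's pose just before it.
A pose or a line that the arm cannot do raises r.PlanningError and nothing moves.
- r.hand_in(): hands the job in; it is judged then, once.
Readings, each from a call of its own:
- r.current_t(): time.
- r.current_q(): joint angles.
- r.current_qvel(): joint speeds.
- r.current_effort(): joint torques, N m.
- r.current_tool_pos(): TCP position.
- r.current_ee_rot(): TCP orientation.
- r.current_contact_force(): force on the tool from outside, world axes, zero at the start.
- r.current_torque(): the same for the moment, N m.
- r.current_opening(): opening from 0.0 (shut) to 1.0 (fully open).
- r.current_finger_force(): force on a finger pad.
Only numpy, scipy, OpenCV 4.12 (cv2) and the standard library are available. Lean on these libraries where they do the work, as an engineer would, in place of code of your own. Each camera call takes 0.05 s, during which the arm holds its last target. There are 200 camera calls.

## Task

Flip the isolator handle over to off, then gently slide the circuit module with the finned heatsink along its lane, flat on the deck, until it has pushed the fixture's contact bar back about 10 mm (half its travel, not against its end stop), and then flip the isolator back on. The module cracks if anything presses it harder than about 15 N, so nudge it with the fingers shut rather than grip it. Leave the other module and the things lying about where they are.

Things in the scene. Friction and masses are not known exactly. Their poses are not given: they have to be found in the camera images.
- fixture: Fixed test fixture: slick aluminium deck (friction about 0.2) 270 (x) x 200 (y) x 20 mm thick, origin: underside centre; x points from the open loading end to the contact bar. Two lanes along x, centred at y = +49 and -49 mm, 86 mm wide between black guides 12 mm tall (x = -130 to 55 mm); one module in each. End block (x = 113 to 133 mm, top 36 mm above the table).
- bar (a joint): Contact bar across both lanes: grey plastic, 14 (x) x 196 (y) x 30 mm tall, 2 mm clear of the deck. Slides along fixture +x: value 0 = start, front face at fixture x = 75 mm; end stop at 0.020 m. Moves against about 3.5 N of friction and stays where it is left (no spring).
- module_fins: Module to dock, about 220 g: green board 80 mm wide, 6 mm thick, with an upright aluminium front plate at its near end (4 mm thick, 80 mm wide, 30 mm tall; the face to push) and a finned heatsink 56 x 56 mm, 34 mm high. Origin: underside, midway between the plate's outer face (x = -55 mm) and leading edge (x = 55 mm); x points to the bar. Loose on the deck in either lane, 65-85 mm from the bar.
- module_caps: The other module, same board and front plate, but with a row of three black cylindrical capacitors (20 mm diameter, 26 mm tall) instead of the heatsink. Same origin and axes. Lies in the other lane; leave it.
- isolator: Fixed isolator switch box, grey, 130 (x) x 90 (y) x 38 mm tall with two black cheeks up to 54 mm. Origin: centre of its underside, on the table. The handle swings in its x-z plane about an axis along y, 46 mm above the table over the origin.
- handle (a joint): Isolator handle angle: 0 = off, leaning 0.65 rad from upright to the box's -x side (the robot's side); 1.30 = on, leaning as far to +x; 0.65 is upright. Over-centre: 0.2 rad past upright it falls on to the end stop by itself and rests there. About 2 N at the grip moves it. Starts on.
- handle_grip (a point): Centre of the black cross-bar grip of the isolator handle (18 mm diameter, 70 mm long along the box's y), 65 mm from the hinge axis.
- spool: Bystander: solder spool, blue flanges, 56 mm diameter, 34 mm tall.
- flux_bottle: Bystander: bottle with a red cap, 48 mm diameter, 100 mm tall.
- screwdriver: Bystander: screwdriver lying on the table, about 200 mm long.
- meter: Bystander: black multimeter lying flat, 150 x 80 x 35 mm.
- parts_bin: Bystander: open blue bin 120 x 100 x 50 mm.
- pliers: Bystander: pliers lying on the table, 140 mm long.

How it is judged:
On the way, in this order (a step that is already met when the one before it is completed fails the run):
1. the isolator is flipped to off, before the module is pushed against the bar (value of joint handle below 0.15 rad and value of joint bar below 0.002 m), for 0.2 s.
2. with the isolator off, the finned module is docked: bar pushed back 5 to 16 mm, module flat and at rest (value of joint bar between 0.005 and 0.016 m and x of module_fins in the frame of fixture between 0.021 and 0.04 m and z of module_fins in the frame of fixture below 0.025 m and angle between module_fins's own z axis and vertical below 0.08 rad and angle between the x axis of module_fins and the x axis of fixture, either way round below 0.08 rad and linear speed of module_fins below 0.01 m/s and value of joint handle below 0.15 rad), for 0.2 s.
At the end, for the whole second after the job is handed in: Isolator on (handle above 1.15 rad); contact bar pushed back 5 to 16 mm with the finned module against it (its origin at fixture x = 21 to 40 mm), flat on the deck, square to the fixture within 0.08 rad and at rest; the other module within 15 mm of its start (value of joint bar between 0.005 and 0.016 m and x of module_fins in the frame of fixture between 0.021 and 0.04 m and z of module_fins in the frame of fixture below 0.025 m and angle between module_fins's own z axis and vertical below 0.08 rad and angle between the x axis of module_fins and the x axis of fixture, either way round below 0.08 rad and linear speed of module_fins below 0.01 m/s and value of joint handle above 1.15 rad and velocity of joint handle below 0.05 rad/s and distance of module_caps from where it was at the start of the episode below 0.015 m); the robot touches nothing.
It fails at once if the finned module is pressed harder than 15 N by the robot or against the contact bar (contact force between module_fins and the fingers above 15 N or contact force between module_fins and the arm above 15 N or contact force between module_fins and bar above 15 N).
It fails at once if the finned module is tipped or lifted off the deck (angle between module_fins's own z axis and vertical above 0.25 rad or z of module_fins in the frame of fixture above 0.035 m).
It fails at once if the other module is moved more than 15 mm (distance of module_caps from where it was at the start of the episode above 0.015 m).
It fails at once if a bystander is moved more than 40 mm (distance of any of spool, flux_bottle, screwdriver, meter, parts_bin, pliers from where it was at the start of the episode above 0.04 m).
It also fails if it takes over 61 s, if anything falls off the work surface, if the arm or the gripper's body presses on something with over 40 N, if the wrist force passes 120 N, or if a joint passes its speed limit or range.

## Working session

There is one attempt and no reset: what is moved stays moved. The work goes in short steps, each a Python script; the robot and the scene stay as the last script left them, time stands still between calls to the robot, and variables do not carry over. Pictures are saved under pics/ and viewed, at most 10 in all, crops included, and the job is handed in when it is done.

```bash
mkdir -p pics; python3 - <<'E'
from cell import r, optics
import numpy as np, cv2
for n in ("top","scene"):
    im=optics.get_image(n); cv2.imwrite(f"pics/{n}0.png",im["pixels"][:,:,::-1]); np.savez(f"{n}0.npz",**im)
    print(n,im["fx"],im["fy"],im["cx"],im["cy"],np.round(im["camera_from_world"],4).tolist(), (im["depth"]>0).mean())
print(r.finger_overhang,r.current_t(),r.current_ee_rot(),r.current_tool_pos())
E
```

```text
top 572.2055771922005 572.2055771922005 321.39729835224927 233.2031980914599 [[-0.0125, -0.9999, -0.0085, 0.0039], [-0.9814, 0.0139, -0.1915, 0.6107], [0.1916, 0.006, -0.9815, 1.5674], [0.0, 0.0, 0.0, 1.0]] 0.9959440104166667
scene 518.9568008307845 518.9568008307845 324.2131997926757 236.5114356109714 [[-0.2219, 0.9751, -0.0045, 0.139], [0.6164, 0.1367, -0.7755, -0.3011], [-0.7555, -0.1749, -0.6314, 1.7299], [0.0, 0.0, 0.0, 1.0]] 0.9962239583333333
0.022 0.1 [ 1.85337108e-01  9.82674849e-01 -5.27542538e-04 -1.35715775e-04] [0.20018604 0.51197667 0.25280073]
```

View pics/top0.png

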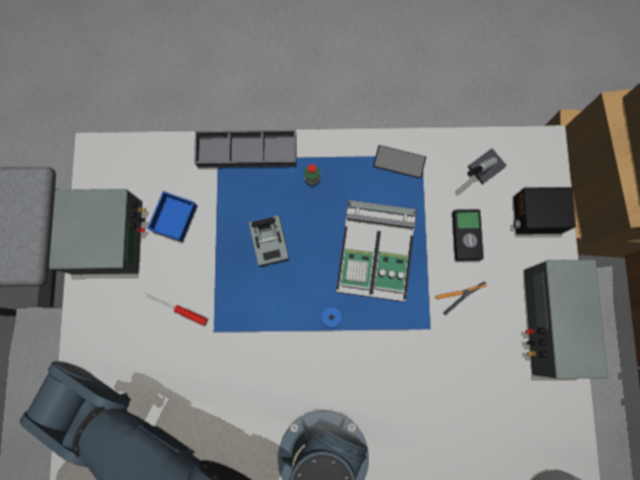

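View pics/scene0.png

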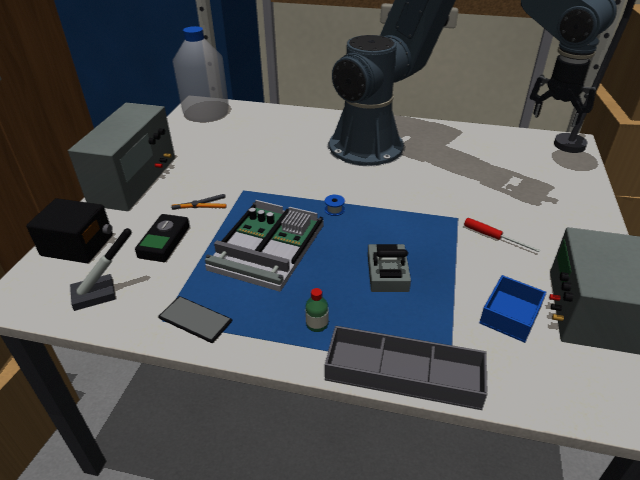

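The top view shows the isolator at about (268,240) with its handle towards +x. The fixture is at about (377,250), with the finned module in the left (+y) lane at about (355,268) and the caps module in the right lane. The spool at (331,318) lies near the loading end. Next I'll take coarse metric estimates from depth.

```bash
cat > h.py <<'E'
import numpy as np, cv2
from cell import r, optics
from scipy.spatial.transform import Rotation as R
def cloud(im):
    v,u=np.mgrid[0:480,0:640]; d=im["depth"]
    c=np.stack([(u-im["cx"])/im["fx"]*d,(v-im["cy"])/im["fy"]*d,d],-1)
    T=np.linalg.inv(im["camera_from_world"]); return c@T[:3,:3].T+T[:3,3]
def rect(P,m):
    m=m.astype(np.uint8); n,l,s,_=cv2.connectedComponentsWithStats(m)
    k=1+np.argmax(s[1:,4]); p=P[l==k]
    return cv2.minAreaRect((p[:,:2]*1000).astype(np.float32)), len(p), p.mean(0)
def down(yaw): # tool z down, tool y axis at heading yaw from world y
    return (R.from_euler('z',yaw)*R.from_quat([0,1,0,0])).as_quat()
E
python3 - <<'E'
from h import *
im=dict(np.load("top0.npz")); P=cloud(im); px=im["pixels"].astype(int)
hsv=cv2.cvtColor(im["pixels"],cv2.COLOR_RGB2HSV)
v,u=np.mgrid[0:480,0:640]
def win(a,b,c,d): return (u>a)&(u<b)&(v>c)&(v<d)
z=P[...,2]
print("table z",np.median(z[win(230,250,280,320)]))
nb=~((hsv[...,1]>120)&(hsv[...,0]>95)&(hsv[...,0]<125))
print("iso",rect(P,win(235,300,205,275)&nb&(z>.028)&(z<.05)))
print("isotop",rect(P,win(235,300,205,275)&(z>.07)))
print("fix",rect(P,win(325,425,190,310)&nb&(z>.01)))
g=(hsv[...,0]>45)&(hsv[...,0]<90)&(hsv[...,1]>60)
print("green",rect(P,win(330,374,240,300)&g),rect(P,win(376,415,240,300)&g))
print("endblock+bar",rect(P,win(330,425,190,235)&nb&(z>.026)))
print("spool",rect(P,win(315,348,300,335)&(z>.01)))
print("flux",rect(P,win(295,330,155,190)&(z>.02)))
big=cv2.resize(im["pixels"][190:340,220:430],None,fx=3.7,fy=3.7,interpolation=cv2.INTER_CUBIC)
cv2.imwrite("pics/c1.png",big[:,:,::-1])
E
```

```text
table z 0.0006888251218166719
iso (((597.075927734375, 149.1071319580078), (131.08233642578125, 90.19527435302734), 12.86552619934082), 1080, array([0.586125  , 0.14569799, 0.03871941]))
isotop (((483.4217529296875, 62.73033905029297), (394.0533752441406, 64.86651611328125), 31.95056915283203), 196, array([0.62517027, 0.15355694, 0.1307931 ]))
fix (((491.1510009765625, -148.75732421875), (201.79005432128906, 423.6369934082031), 80.4189224243164), 6421, array([ 0.56268491, -0.16083613,  0.0345378 ]))
green (((425.7621765136719, -84.07957458496094), (83.78424835205078, 277.1463317871094), 77.87434387207031), 394, array([ 0.51619627, -0.10200137,  0.04663854])) (((412.87725830078125, -144.83560180664062), (106.68718719482422, 329.9606018066406), 58.936519622802734), 716, array([ 0.50276761, -0.20012486,  0.03266878]))
endblock+bar (((491.288330078125, -147.94374084472656), (200.13990783691406, 423.6369934082031), 80.4189224243164), 1009, array([ 0.66506759, -0.17695523,  0.05004208]))
spool (((355.4887390136719, -16.55127716064453), (54.23255920410156, 99.05650329589844), 58.72415542602539), 314, array([ 0.37391573, -0.0281073 ,  0.0491629 ]))
flux (((788.6573486328125, 21.356645584106445), (45.353050231933594, 47.81753158569336), 1.0180878639221191), 265, array([0.78317532, 0.02071943, 0.06838767]))
```

View pics/c1.png

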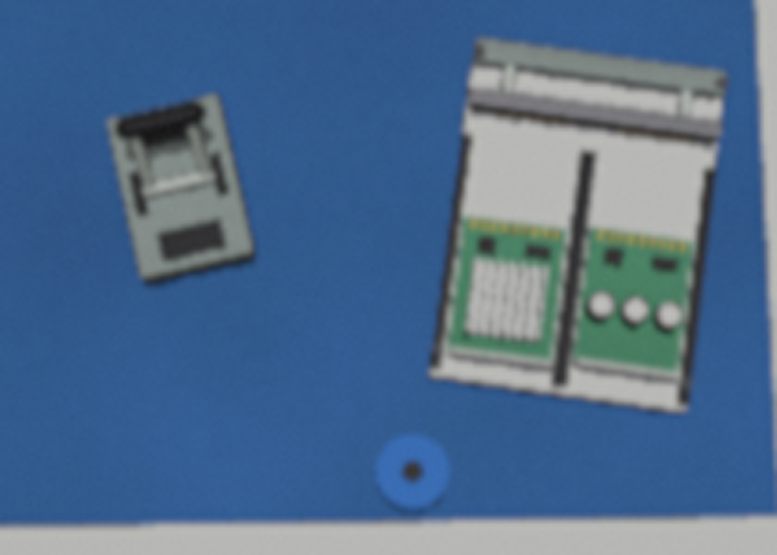

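The crop shows the handle grip at (160,118), leaning to +x. The finned module's plate is at about (505,352), the bar at (595,115) and the spool at (412,470). I'll look at both from close up with the wrist camera, taking the isolator first.

```bash
python3 - <<'E'
from h import *
im=dict(np.load("top0.npz")); P=cloud(im)
hsv=cv2.cvtColor(im["pixels"],cv2.COLOR_RGB2HSV); v,u=np.mgrid[0:480,0:640]; z=P[...,2]
nb=~((hsv[...,1]>120)&(hsv[...,0]>95)&(hsv[...,0]<125))
w=(u>325)&(u<425)&(v>190)&(v<310)
print("fix",rect(P,w&nb&(z>.012)&(z<.06)))
print("deck/all",rect(P,w&nb&(z>.012)&(z<.03)))
r.set_gripper(0.0)
def look(n,p,yaw):
    r.move_to(p,down(yaw)); r.sleep(.15)
    pos,rot=r.current_tool_pos(),r.current_ee_rot()
    im=optics.get_image("wrist"); np.savez(n+".npz",pos=pos,rot=rot,**im); cv2.imwrite(f"pics/{n}.png",im["pixels"][:,:,::-1]); return im
im=look("w_iso",[.55,.15,.30],.2245)
im=look("w_fix",[.53,-.15,.30],-.14)
print(im["mount"].round(4).tolist(),im["fx"],im["cx"],im["cy"],im["depth"].max(),r.current_t(),r.current_q())
E
python3 -c "
import cv2,numpy as np
cv2.imwrite('pics/w2.png',np.hstack([cv2.resize(cv2.imread('pics/'+n+'.png'),(400,300),interpolation=3) for n in('w_iso','w_fix')]))"
```

```text
fix (((566.2215576171875, -161.8391876220703), (200.15316772460938, 269.33758544921875), 80.99220275878906), 6325, array([ 0.56381558, -0.16145905,  0.02802171]))
deck/all (((543.2758178710938, -157.83058166503906), (199.37794494628906, 222.75376892089844), 81.00302124023438), 3737, array([ 0.54542793, -0.16165087,  0.02199664]))
[[-0.0003, -0.9623, -0.272, 0.0685], [1.0, -0.0001, -0.0007, -0.0004], [0.0006, -0.272, 0.9623, -0.1206], [0.0, 0.0, 0.0, 1.0]] 371.64829954431775 323.2158056958452 239.73714509109226 1.6713015 4.25 [-3.58523266e-01  3.08119130e-01  1.59214283e+00  1.05954292e-04
  1.24137207e+00 -1.79106482e+00]
```

View pics/w_fix.png

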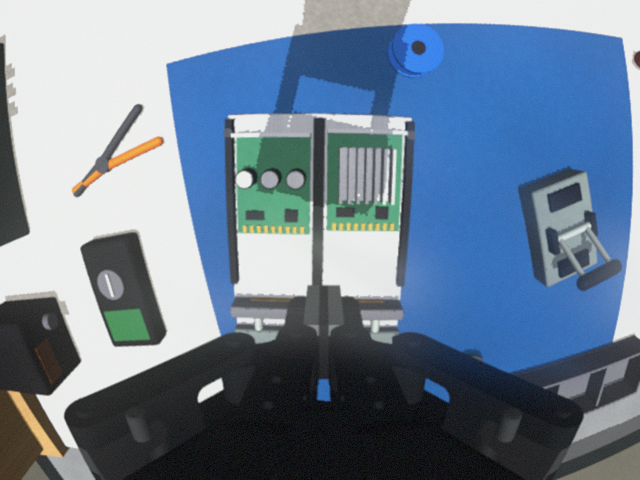

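View pics/w_iso.png

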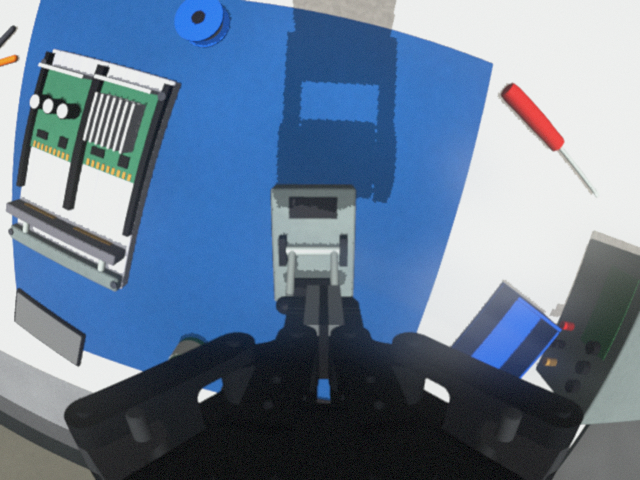

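The fixture view shows the finned board's gold leading edge at row 231 (cols 328–397), the bar's front edge at row about 297, the deck edge at row 117, and the plate at row about 135. The isolator view shows the box at cols 273–355, with the handle below it. I'll cast these into the fixture frame as a check.

```bash
cat >> h.py <<'E'
FX=np.array([.5662,-.1618]); FY=np.deg2rad(-9.0); IX=np.array([.5971,.1491]); IY=np.deg2rad(12.87)
def toW(o,yaw,p): c,s=np.cos(yaw),np.sin(yaw); return o+np.array([[c,-s],[s,c]])@p
def toL(o,yaw,p): c,s=np.cos(yaw),np.sin(yaw); return np.array([[c,s],[-s,c]])@(np.asarray(p)[:2]-o)
def wray(d,u,v,z):
    a=np.array([u-d["cx"],v-d["cy"]])/d["fx"]; t=np.hypot(*a)
    c=np.r_[np.sin(t)*a/max(t,1e-9),np.cos(t)]
    Rw=R.from_quat(d["rot"]).as_matrix(); M=d["mount"]
    o=Rw@M[:3,3]+d["pos"]; w=Rw@M[:3,:3]@c
    return o+w*(z-o[2])/w[2]
E
python3 - <<'E'
from h import *
d=dict(np.load("w_fix.npz"))
for n,u,v,z in [("deck near",320,117,.02),("deck corner L",412,117,.02),("deck corner R",230,117,.02),("fins lead L",397,231,.026),("fins lead R",328,231,.026),("caps lead",270,234,.026),("plate top",365,135,.05),("bar front L",400,297,.052),("bar front R",235,297,.052)]:
    print(n,(toL(FX,FY,wray(d,u,v,z))*1000).round(1))
d=dict(np.load("w_iso.npz"))
for n,u,v,z in [("iso nearL",355,187,.038),("iso nearR",273,187,.038)]:
    print(n,(toL(IX,IY,wray(d,u,v,z))*1000).round(1))
# sharp edges along column band
d=dict(np.load("w_fix.npz"));g=d["pixels"][:,355:375].mean(1).astype(int)
print([(v,*g[v]) for v in list(range(112,150))])
E
```

```text
deck near [-127.8    1.4]
deck corner L [-132.2  100.6]
deck corner R [-128.8  -96.1]
fins lead L [-6. 89.]
fins lead R [-4.5 12.3]
caps lead [  0.1 -51.7]
plate top [-109.5   46.4]
bar front L [62.3 93.1]
bar front R [ 66.  -89.4]
iso nearL [-63.3  44.3]
iso nearR [-63.5 -41. ]
[(112, np.int64(58), np.int64(108), np.int64(174)), (113, np.int64(58), np.int64(104), np.int64(166)), (114, np.int64(102), np.int64(122), np.int64(158)), (115, np.int64(185), np.int64(189), np.int64(200)), (116, np.int64(220), np.int64(222), np.int64(223)), (117, np.int64(223), np.int64(225), np.int64(225)), (118, np.int64(220), np.int64(222), np.int64(224)), (119, np.int64(220), np.int64(222), np.int64(224)), (120, np.int64(220), np.int64(223), np.int64(224)), (121, np.int64(218), np.int64(220), np.int64(222)), (122, np.int64(217), np.int64(219), np.int64(221)), (123, np.int64(217), np.int64(219), np.int64(221)), (124, np.int64(216), np.int64(218), np.int64(220)), (125, np.int64(210), np.int64(212), np.int64(214)), (126, np.int64(196), np.int64(198), np.int64(203)), (127, np.int64(176), np.int64(179), np.in
[... 428 characters left out ...]
, np.int64(64), np.int64(108), np.int64(90)), (137, np.int64(64), np.int64(107), np.int64(90)), (138, np.int64(64), np.int64(108), np.int64(90)), (139, np.int64(63), np.int64(107), np.int64(90)), (140, np.int64(63), np.int64(107), np.int64(89)), (141, np.int64(64), np.int64(107), np.int64(89)), (142, np.int64(63), np.int64(107), np.int64(89)), (143, np.int64(63), np.int64(106), np.int64(88)), (144, np.int64(64), np.int64(107), np.int64(88)), (145, np.int64(63), np.int64(107), np.int64(88)), (146, np.int64(68), np.int64(107), np.int64(90)), (147, np.int64(92), np.int64(115), np.int64(108)), (148, np.int64(123), np.int64(132), np.int64(134)), (149, np.int64(140), np.int64(143), np.int64(149))]
```

Everything agrees: the finned module's leading edge is at x≈-5 and its plate face at ≈-115 in the fixture frame. Next I'll flip the isolator off.

```bash
python3 - <<'E'
from h import *
q=down(IY)
def go(x,z,**k): r.move_linear(np.r_[toW(IX,IY,np.array([x,0])),z],**k)
r.move_to(np.r_[toW(IX,IY,np.array([.078,0])),.22],q)
go(.078,.112); print(r.current_contact_force().round(2))
for x in (.05,.03,.01,-.004):
    go(x,.112,vel=.08); print(x,r.current_contact_force().round(2),r.current_t())
go(.02,.112,vel=.15); go(.02,.22)
r.move_to([.53,-.15,.30],down(-.14)); r.sleep(.15)
pos,rot=r.current_tool_pos(),r.current_ee_rot(); im=optics.get_image("wrist"); np.savez("w2.npz",pos=pos,rot=rot,**im)
cv2.imwrite("pics/w2.png",im["pixels"][:,:,::-1]); print(r.current_t(),r.current_q()[5])
E
```

```text
[-0.7  -0.69  0.07]
0.05 [0.81 1.1  1.23] 6.9583
0.03 [-0.72  0.61  0.87] 7.3583
0.01 [-0.25  0.03 -0.37] 7.7583
-0.004 [0.53 0.49 0.38] 8.0833
10.6917 -1.7910465332690135
```

View pics/w2.png

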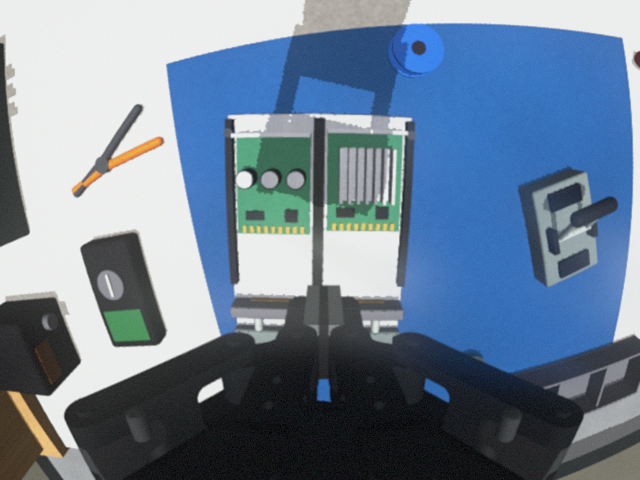

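The handle now leans to the robot's side with its grip at (597,212), so it's off. Next is the push: approach behind the plate, slide, then take small steps while reading the force.

```bash
python3 - <<'E'
from h import *
d=dict(np.load("w2.npz")); print("grip",toL(IX,IY,wray(d,597,212,.098)))
q=down(FY); Z=.050; Y=.0495
def go(x,z,**k): r.move_linear(np.r_[toW(FX,FY,np.array([x,Y])),z],**k)
def F():
    f=[]
    for _ in range(8): f.append(r.current_contact_force()); r.sleep(.02)
    return np.r_[toL(np.zeros(2),FY,np.mean(f,0)),np.mean(f,0)[2]].round(2)
r.move_to(np.r_[toW(FX,FY,np.array([-.145,Y])),.16],q)
go(-.145,Z,vel=.1); print(F())
go(-.120,Z,vel=.03); print(F())
go(-.055,Z,vel=.03); print(F(),r.current_tool_pos(),r.current_t())
for x in np.arange(-.052,-.0395,.003):
    go(x,Z,vel=.015); print(round(x,4),F())
for n in("top","scene"):
    im=optics.get_image(n); np.savez(n+"1.npz",**im)
    a,b,c,e=(330,425,190,310) if n=="top" else (200,335,190,290)
    globals()[n]=cv2.resize(im["pixels"][c:e,a:b],(400,500) if n=="top" else (400,500),interpolation=3)
cv2.imwrite("pics/t1.png",np.hstack([top,scene])[:,:,::-1]); print(r.current_t())
E
```

```text
grip [-0.03451446  0.00402504]
[-0.05  0.08  0.35]
[0.25 0.12 0.07]
[-0.64 -0.41 -0.22] [ 0.51957036 -0.10428504  0.0500052 ] 16.4
-0.052 [ 0.3  -0.01 -0.16]
-0.049 [ 0.12  0.17 -0.32]
-0.046 [ 0.39 -0.1  -0.21]
-0.043 [-1.81 -0.5   0.44]
-0.04 [-3.54 -0.83  0.56]
18.9167
```

View pics/t1.png

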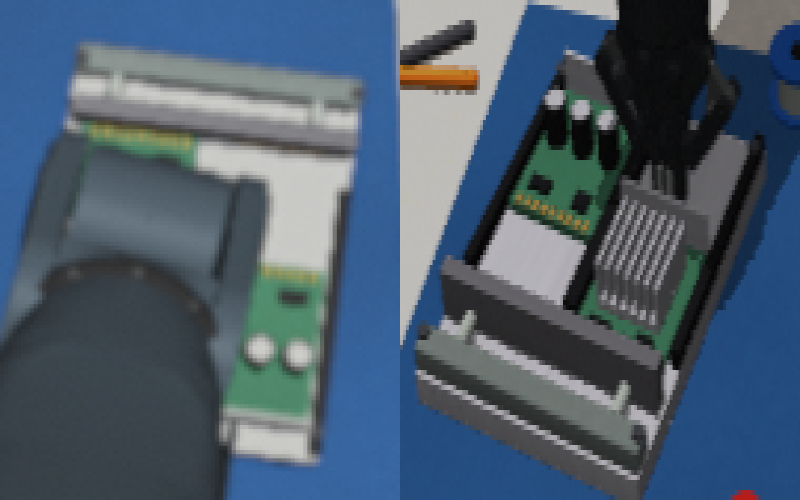

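The module now rests against the bar and the force shows contact from about x=-0.045, so the bar has moved 3–5 mm. I'll push 6 mm more, retract and measure.

```bash
python3 - <<'E'
from h import *
Z=.050; Y=.0495
def go(x,z,**k): r.move_linear(np.r_[toW(FX,FY,np.array([x,Y])),z],**k)
go(-.0345,Z,vel=.015)
r.sleep(.1); print(r.current_contact_force().round(2))
go(-.060,Z,vel=.06); go(-.060,.16,vel=.15)
r.move_to([.53,-.15,.30],down(-.14)); r.sleep(.15)
pos,rot=r.current_tool_pos(),r.current_ee_rot(); im=optics.get_image("wrist"); np.savez("w3.npz",pos=pos,rot=rot,**im)
r.move_to(np.r_[toW(IX,IY,np.array([-.078,0])),.22],down(IY)); r.sleep(.1)
t=optics.get_image("top"); np.savez("top2.npz",**t); t0=np.load("top0.npz")["pixels"]
z=lambda a:cv2.resize(a[195:300,330:425],(300,332),interpolation=3)
w=cv2.resize(im["pixels"][90:350,215:425],(200,248))
o=np.zeros((332,800,3),np.uint8); o[:,:300]=z(t0); o[:,300:600]=z(t["pixels"]); o[:248,600:]=w
cv2.imwrite("pics/t2.png",o[:,:,::-1]); print(r.current_t())
# bar front and module edges, along world line in top images: profile along fixture x at y=+70,-30 at bar-top height
from scipy.ndimage import map_coordinates
def prof(im,y,zz,xs):
    T=im["camera_from_world"]; out=[]
    for x in xs:
        acc=[]
        for dy in np.linspace(-.01,.01,9):
            c=T@np.r_[toW(FX,FY,np.array([x,y+dy])),zz,1]; acc.append((im["fy"]*c[1]/c[2]+im["cy"],im["fx"]*c[0]/c[2]+im["cx"]))
        out.append(map_coordinates(im["pixels"][...,0].astype(float),np.array(acc).T,order=1).mean())
    return np.array(out).round().astype(int)
xs=np.arange(.066,.122,.002)
print((xs*1000).round().astype(int))
A=dict(np.load("top0.npz"))
for y in(-.049,.0): print(prof(A,y,.052,xs)); print(prof(t,y,.052,xs))
E
```

```text
[-1.   -0.24 -0.59]
23.1083
[ 66  68  70  72  74  76  78  80  82  84  86  88  90  92  94  96  98 100
 102 104 106 108 110 112 114 116 118 120]
[164 141 112  84  72  80  99 113 119 120 121 129 145 162 175 181 183 182
 177 162 138 111  98 103 115 124 127 127]
[192 193 192 189 179 159 132 103  80  75  88 108 121 125 126 130 142 159
 169 164 142 116 103 108 120 129 133 133]
[168 145 114  84  70  78  98 113 120 121 124 133 149 166 177 183 184 185
 180 167 143 116 101 104 115 123 126 126]
[186 187 187 185 177 159 133 101  76  72  89 110 123 126 127 130 141 159
 171 168 148 122 106 109 121 129 132 132]
```

View pics/t2.png

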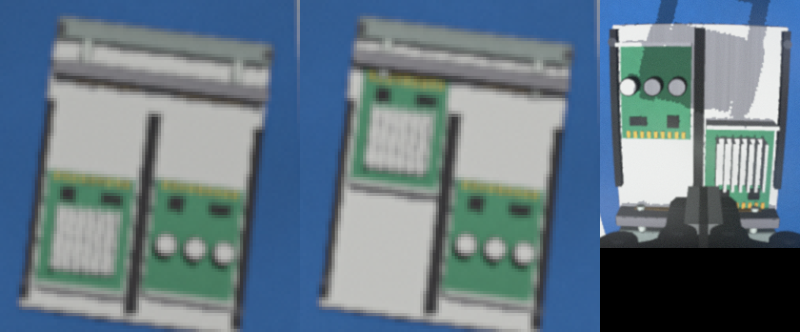

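Comparing profiles, the bar moved about 9.5 mm. The module sits square against it (gold edge at the bar in the middle panel) and the caps module hasn't moved. Now I'll flip the isolator back on.

```bash
python3 - <<'E'
from h import *
def go(x,z,**k): r.move_linear(np.r_[toW(IX,IY,np.array([x,0])),z],**k)
go(-.078,.112); go(.006,.112,vel=.06); go(-.02,.112); go(-.02,.22)
r.move_to([.40,.15,.33],down(IY)); r.sleep(.3)
t=optics.get_image("top"); s=optics.get_image("scene")
z=lambda a:cv2.resize(a,(400,400),interpolation=3)
cv2.imwrite("pics/t3.png",np.hstack([z(t["pixels"][190:310,230:430]),z(s["pixels"][190:320,200:430])])[:,:,::-1]); print(r.current_t(),r.current_contact_force())
E
```

```text
27.9667 [-0.65275759 -0.2687337  -0.03415028]
```

View pics/t3.png

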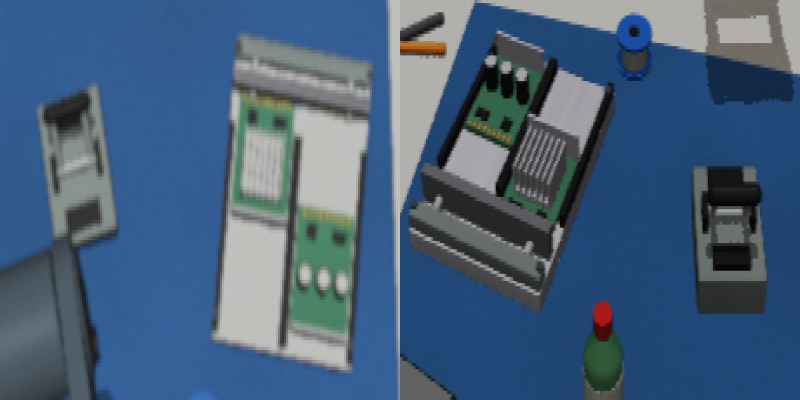

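In the top view the grip is back at the box's +x end (65,108), as at the start. The module is still docked.

```bash
python3 -c "
from cell import r
print(r.hand_in())"
```

```text
the job is handed in; nothing more can be done
None
```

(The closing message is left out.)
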